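# Release the microscope's lamp tray with the long release rod

### The arm

A 6-joint arm with a two-finger parallel gripper is mounted at the origin on the work surface. World frame = base frame: x ahead of the robot, y to its left, z up, the work surface at z = 0. Lengths are in m, angles in rad, forces in N, time in s.
With the tool pointing down it reaches from about 0.425 to 0.95 m from the base axis. Payload 3.5 kg.
Tool frame: the origin (TCP) lies at the very end of the fingers, on their centre line; the grasp point (between the pads) lies 19 mm behind it; z points along the fingers, y is the line along which they close (so a half turn about z gives the same grasp; the last joint's range is limited). The gripper opens to 85 mm and grips with 20 to 120 N. Pads are 22 mm wide; open, the fingers measure 114 mm over their backs; the gripper's body (76 mm by 85 mm) begins 54 mm behind the grasp point. The pads swing forward as they close: fully open they stand 13 mm farther back than shut.
Start: joints at [-1.311, 0.286, 1.577, -0, 1.279, -0.15], TCP at [0.269, -0.619, 0.231] pointing down, gripper open.
Joint ranges: [-2.77, 2.77], [-0.9, 2.22], [0.21, 2.48], [-1.53, 4.67], [0.24, 2.81], [-2.84, 2.84]. Speed limits (rad/s): [2.79, 2.79, 3.14, 3.14, 3.14, 3.14].

### API

Orientations are given as a unit quaternion [x, y, z, w].
In Python, from plant import ctrl gives the robot as it stands.
- The arm moves only by the tool carry_out, never from a script. Its argument "deltas" is one flat list of numbers, 6 for each row, row after row: the shift along the tool's x, y, z in m, then the turn, a rotation vector about the tool's x, y, z in rad. A call has 1 to 5 rows; each row is the pose to reach, as a shift and turn from the pose commanded when the call began, along the tool's axes at that moment; what a row does not reach only later rows make up. A row lasts 1/8 s, in which the tool goes at most 62.5 mm and 10.7 degrees, less where a joint would pass 70% of its speed; a pose out of reach is approached as far as the arm can. A call with a gripper value outside its range is refused whole. "grip" is the opening in per cent of the stroke, from 0 (shut) to 100 (fully open), set as the call begins (left out, the last holds). The fingers move at their own pace and stop on an object; "grip_force" is the grip in N (left out, the last holds). Time passes only in rows, so rows that repeat a pose let the fingers close. It gives the time, the measured TCP pose, the force, the opening and the grip force at its end, in the units of the state.
- ctrl.get_state(): the state, without advancing time (a new reading comes with each control period).
- ctrl.read_camera(name): name is "side" or "top"; returns (picture, depth): 420x560x3 uint8, red, green, blue; 420x560 float32, m along the optical axis (not along the pixel's ray), 0 where there is no reading.
- ctrl.camera_model(name): a dict with "intrinsics" (3x3 intrinsics, pixels), "extrinsics" (4x4, takes a point from world to camera coordinates). Camera axes: x right, y down, z forward; pixel columns grow to the right and rows downward; lengths in m; the calibration is good to about 2 mm. A picture is of the moment at which its call begins. camera_model takes no time and is no camera call.
- ctrl.sign_off(): hands the job in; it is judged then, once.
Trained networks look in the newest picture that a camera, given by its name, has taken for a name from the list of things; names that differ only in an ending like _2 or _b are one class to them, and where a whole thing is asked for, a point or a joint stands for the part that bears it (a point fixed in the world has none). Each returns a list of dicts, best first, with "score" (0 to 1); they miss things now and then, are a little off and sometimes report something else, mostly with a low value. They report only what shows in the picture. A call takes as long as a camera call. They do not tell look-alikes from the thing itself.
- ctrl.find_in(camera, query): "uv" ([column, row] in pixels, amid what is visible of it).
The state is a dict: "time": time; "qpos": joint angles; "dq": joint speeds; "joint_efforts": joint torques, N m; "eef_pos": TCP position; "tcp_rot": TCP orientation; "contact_force": force on the tool from outside, world axes, zero at the start; "wrist_torque": the same for the moment, N m; "opening": opening from 0.0 (shut) to 1.0 (fully open); "finger_force": force on a finger pad.
Only numpy, scipy, OpenCV 4.12 (cv2) and the standard library are available. Lean on these libraries where they do the work, as an engineer would, in place of code of your own. Each camera call takes 0.05 s, during which the arm holds its last target. There are 200 camera calls.

### The job

The microscope's lamp tray has to come out for a lamp change. Take the long release rod from the tool rack, hold it upright and push it down through the slot in the top of the lamp housing, so that it presses the hidden latch tab down and the lamp tray slides out. Push it fully home, its collar on the housing, and leave it standing there.

Things in the scene. Friction and masses are not known exactly. Their poses are not given: they have to be found in the camera images.
- release_rod: Bare metal rod, 143 mm, 110 g: shaft d 10, 90 long; collar d 40 (90-98 mm); plain round grip d 22 (98-143). Origin at the lower tip, z up to the grip. Hangs by its collar in one of 3 holes, 75 mm apart, of an open rack right of centre, top 110 mm above the table (tip at 20 mm). Its two neighbours, in any order, have shorter shafts, useless here: flat wing grip 34 mm wide, black ball grip d 28.
- slot_mouth (a point): Centre of the slot's mouth, level with the top of the lamp housing, a fixed white box 160 (x) x 190 (y) x 120 mm high, left of centre, turned up to 20 deg, tray face to the robot; axes as the box, z up. The slot, 24 (x) x 50 mm (y), is the top's one opening, 15 mm nearer the robot and 35 mm left of its middle; thin dark lines are vents. The latch tab lies 70 mm below, under the whole slot.
- latch_tab (a joint): How far (m) the hidden latch tab, a dark steel plate wider than the slot, is pressed straight down: 0 at the start, stop at 0.025. It resists with about 8 N throughout plus light damping (20 N per m/s), has no spring and stays where it is left. With the rod fully home, its collar on the housing's top, it reads about 0.020.
- lamp_tray (a joint): How far the lamp tray has slid out of the housing's front, in m: 0 closed. The latch drives it: it moves 1.5 times as far as the tab, so about 0.030 with the rod fully home.
Mind the look-alikes: they are no part of the job. What is shaped like the release_rod but brown or green is not meant.

How it is judged:
By the outcome, as a careful person would: the job done as asked, in the order asked, and still so for the second after the job is handed in, with the robot touching nothing.
It also fails if it takes over 48 s, if anything falls off the work surface, if the arm or the gripper's body presses on something with over 40 N, if the wrist force passes 120 N, or if a joint passes its speed limit or range.

## Working session

There is one attempt and no reset: what is moved stays moved. The work goes in short steps, Python scripts to look and compute and a tool call to move; the robot and the scene stay as the last step left them, time stands still between calls to the robot, and variables do not carry over. Pictures are saved under pics/ and viewed, at most 10 in all, crops included, and the job is handed in when it is done.

Besides the shell and the picture viewer there is one more tool, called as name(argument=value, ...) on one line, values as JSON. carry_out: Moves the arm, as the interface text tells. Its arguments: {"type":"object","properties":{"deltas":{"type":"array"},"grip":{"type":"number"},"grip_force":{"type":"number"}},"required":["deltas"]}

```bash
mkdir -p pics
cat > h.py <<'E'
import numpy as np,cv2
from scipy.spatial.transform import Rotation as R
from plant import ctrl
def pts(name,d):
    m=ctrl.camera_model(name);K=np.array(m["intrinsics"]);T=np.linalg.inv(np.array(m["extrinsics"]))
    v,u=np.mgrid[:d.shape[0],:d.shape[1]]
    c=np.stack([(u-K[0,2])/K[0,0]*d,(v-K[1,2])/K[1,1]*d,d],-1)
    return c@T[:3,:3].T+T[:3,3]
def grab(name,tag):
    im,d=ctrl.read_camera(name);np.savez(f"{tag}.npz",im=im,d=d);cv2.imwrite(f"pics/{tag}.png",im[...,::-1]);return im,d,pts(name,d)
E
python3 - <<'E'
from h import *
for n in("top","side"):
    im,d,P=grab(n,n+"0")
    for q in("release_rod","slot_mouth","latch_tab","lamp_tray"):
        try: 
            for r in ctrl.find_in(n,q)[:4]:
                u,v=map(int,r["uv"]);print(n,q,r["uv"],round(r["score"],2),P[v,u].round(3))
        except Exception as e: print(n,q,e)
s=ctrl.get_state();print(s)
a=cv2.imread("pics/top0.png");b=cv2.imread("pics/side0.png")
E
```

```text
top release_rod [387.1, 160.0] 0.65 [ 0.672 -0.199  0.111]
top release_rod [395.9, 282.2] 0.64 [ 0.442 -0.19   0.137]
top release_rod [400.3, 217.7] 0.62 [ 0.553 -0.203  0.152]
top release_rod [440.0, 280.0] 0.56 [ 0.443 -0.27   0.128]
top slot_mouth [163.6, 221.4] 0.65 [0.564 0.223 0.119]
top latch_tab [145.2, 219.7] 0.5 [0.583 0.282 0.049]
top lamp_tray [192.4, 263.1] 0.62 [0.488 0.175 0.09 ]
side release_rod [216.4, 282.8] 0.96 [ 0.445 -0.207  0.113]
side release_rod [367.8, 282.8] 0.87 [ 0.672 -0.215  0.105]
side release_rod [213.0, 326.4] 0.72 [ 0.441 -0.291  0.11 ]
side slot_mouth [276.4, 172.1] 0.55 [0.565 0.137 0.104]
side lamp_tray [240.3, 191.5] 0.49 [0.489 0.143 0.058]
{'time': 0.5, 'qpos': array([-1.31097597e+00,  2.86314194e-01,  1.57676090e+00, -2.85959796e-05,
        1.27861033e+00, -1.50039682e-01]), 'dq': array([ 0.00064999, -0.00102445, -0.00098752,  0.00107043,  0.00049853,
       -0.00216915]), 'joint_efforts': array([-3.24166258e-04, -4.05457270e+01, -2.92555618e+01, -1.45594313e-04,
        1.12730017e-03, -5.23442623e-07]), 'eef_pos': array([ 0.26895951, -0.61905302,  0.23128237]), 'tcp_rot': array([ 9.79074388e-01,  2.03502679e-01, -1.62159851e-05, -4.55639043e-05]), 'contact_force': array([ 0.02540438, -0.077106  ,  0.09253975]), 'wrist_torque': array([-0.02349052, -0.00910992, -0.00495096]), 'finger_force': 0.0, 'opening': 1.0000915459242399}
```

View pics/top0.png

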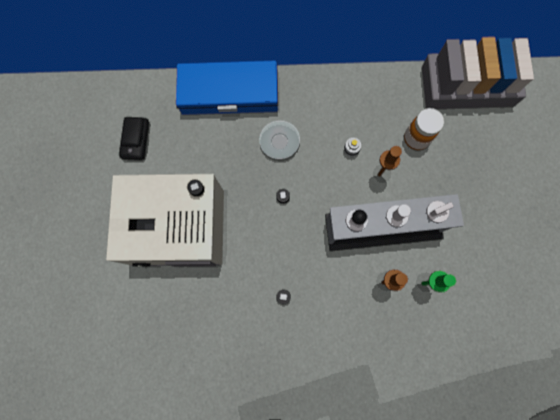

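View pics/side0.png

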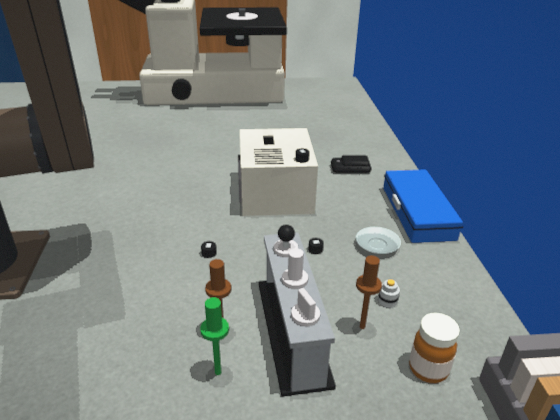

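Top view: the rack at (330–460, 197–250) holds the ball grip at (357,217), a plain round metal grip at (400,213) and the wing grip at (438,208). The candidates for release_rod are the metal one in the rack (400,213), brown (390,158), brown (395,280) and green (440,280). I choose the rack's middle one, which has a plain round grip of bare metal. The slot shows at (142,225) and the vents at about (187,227).

Run:
```python
from h import *
z=np.load("top0.npz");im,d=z["im"],z["d"];P=pts("top",d)
zs=np.load("side0.npz");ims,ds=zs["im"],zs["d"];Q=pts("side",ds)
a=cv2.resize(im[185:255,320:470],None,fx=5,fy=5,interpolation=2);b=cv2.resize(im[165:275,95:225],None,fx=750/130/2,fy=750/130/2,interpolation=2)
c=cv2.resize(ims[120:220,230:325],None,fx=2.2,fy=2.2,interpolation=2)
o=np.zeros((360,800,3),np.uint8);o[:]=0
b2=cv2.resize(b,(380,320));a2=cv2.resize(a,(410,191))
e=cv2.resize(ims[215:335,240:340],(200,240))
W=np.zeros((600,800,3),np.uint8);W[:191,:410]=a2;W[200:520,:380]=b2;W[:240,420:620]=e;W[250:250+c.shape[0],400:400+c.shape[1]]=c
cv2.imwrite("pics/crop.png",W[...,::-1])
# rod: top & collar
for nm,A,box in(("top",P,(190,235,385,420)),("side",Q,(240,290,278,312))):
    S=A[box[0]:box[1],box[2]:box[3]].reshape(-1,3)
    for lo,hi in((.156,.17),(.123,.156),(.114,.122)):
        s=S[(S[:,2]>lo)&(S[:,2]<hi)]
        if len(s): print(nm,lo,len(s),s.mean(0).round(4),s.min(0).round(4),s.max(0).round(4), cv2.minEnclosingCircle(s[:,:2].astype(np.float32)))
# rack top
S=P[190:255,325:470].reshape(-1,3);s=S[(S[:,2]>.104)&(S[:,2]<.113)];print("rack",cv2.minAreaRect(s[:,:2].astype(np.float32)),s[:,2].mean())
for n,A,bx in(("top",P,(165,275,95,225)),("side",Q,(120,220,230,325))):
    S=A[bx[0]:bx[1],bx[2]:bx[3]].reshape(-1,3);s=S[(S[:,2]>.112)&(S[:,2]<.126)]
    print(n,"box",cv2.minAreaRect(s[:,:2].astype(np.float32)),np.median(s[:,2]))
# slot in images: dark blob; project to z=.12 plane
def ray(n,uv,h):
    m=ctrl.camera_model(n);K=np.array(m["intrinsics"]);T=np.linalg.inv(np.array(m["extrinsics"]))
    r=np.c_[uv,np.ones(len(uv))]@np.linalg.inv(K).T@T[:3,:3].T
    return T[:3,3]+r*((h-T[2,3])/r[:,2])[:,None]
for n,I,bx in(("top",im,(215,236,122,162)),("side",ims,(130,147,258,280))):
    g=cv2.cvtColor(I,cv2.COLOR_RGB2GRAY)[bx[0]:bx[1],bx[2]:bx[3]]
    m=(g<120).astype(np.uint8);c=max(cv2.findContours(m,0,1)[0],key=cv2.contourArea)[:,0]+[bx[2],bx[0]]
    w=ray(n,c,.12);print(n,"slot",cv2.minAreaRect(w[:,:2].astype(np.float32)),cv2.boundingRect(c.astype(np.int32)))
```

```text
top 0.156 135 [ 0.5614 -0.2068  0.1629] [ 0.5517 -0.2186  0.1563] [ 0.5721 -0.1968  0.1662] ((0.5616083145141602, -0.2076617181301117), 0.011049196124076843)
top 0.123 70 [ 0.5575 -0.201   0.1395] [ 0.5516 -0.2113  0.1231] [ 0.5688 -0.1968  0.1546] ((0.5600259900093079, -0.20460893213748932), 0.010530383326113224)
top 0.114 200 [ 0.5585 -0.2032  0.1182] [ 0.5426 -0.2255  0.1142] [ 0.5808 -0.1883  0.1218] ((0.5617314577102661, -0.20753882825374603), 0.019853834062814713)
side 0.156 153 [ 0.5621 -0.2089  0.1613] [ 0.552  -0.218   0.1562] [ 0.573  -0.1953  0.164 ] ((0.5621175765991211, -0.20666007697582245), 0.011544190347194672)
side 0.123 301 [ 0.5609 -0.2086  0.1389] [ 0.5496 -0.2699  0.123 ] [ 0.5733 -0.1323  0.1559] ((0.5598389506340027, -0.20109990239143372), 0.06933841109275818)
side 0.114 455 [ 0.5593 -0.1792  0.1174] [ 0.5426 -0.2269  0.1141] [ 0.5817 -0.116   0.1219] ((0.5565245151519775, -0.1715610772371292), 0.05654001608490944)
rack ((0.5624017715454102, -0.20799225568771362), (0.060770999640226364, 0.24033378064632416), 4.575201511383057) 0.11024593558898733
top box ((0.5727393627166748, 0.22785428166389465), (0.1921905130147934, 0.16077744960784912), 89.0691146850586) 0.1201526170560584
side box ((0.5730502605438232, 0.22896704077720642), (0.19738918542861938, 0.15987740457057953), 89.29195404052734) 0.11989036632221767
top slot ((0.5579928159713745, 0.2626379132270813), (0.04775303229689598, 0.02056371606886387), 88.43843841552734) (128, 219, 27, 12)
side slot ((0.5577619671821594, 0.2604151666164398), (0.02156851254403591, 0.04225042834877968), 0.2547387480735779) (263, 136, 11, 9)
```

View pics/crop.png

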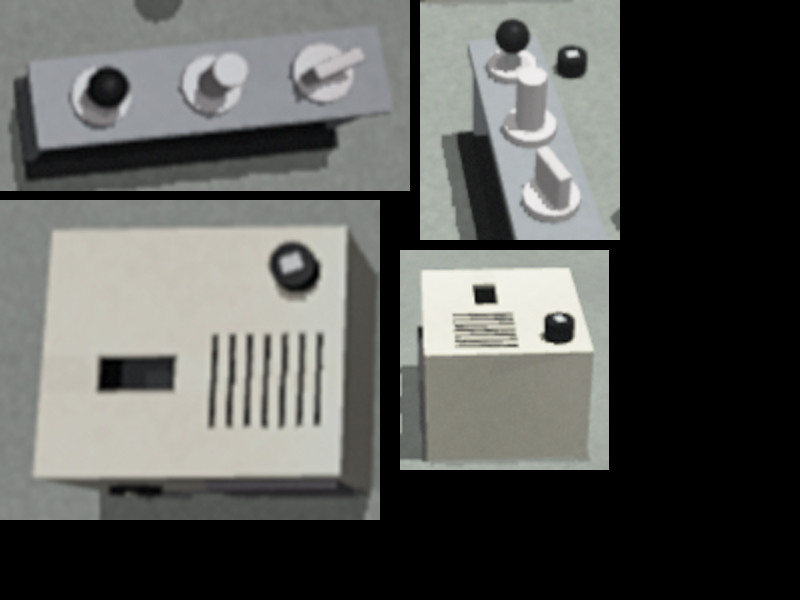

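The crop confirms the choice: the middle tool has a plain round light-metal grip, with the ball grip on its left and the wing grip on its right. The slot is the single dark opening left of the vents. In world coordinates the rod is at about (0.562, -0.207) and the slot at about (0.558, 0.263).

```bash
cat > go.py <<'E'
import sys
from h import *
# usage: go.py x y z angle_of_tool_y_deg
x,y,z,a=map(float,sys.argv[1:5]);s=ctrl.get_state();r=R.from_quat(s["tcp_rot"])
c,t=np.cos(np.radians(a)),np.sin(np.radians(a))
G=R.from_matrix(np.array([[-t,c,0],[c,t,0],[0,0,-1]]))
G=min([G,G*R.from_rotvec([0,0,np.pi])],key=lambda g:(r.inv()*g).magnitude())
print("d",(r.inv().apply(np.array([x,y,z])-s["eef_pos"])).round(4).tolist(),(r.inv()*G).as_rotvec().round(4).tolist())
print("t",s["time"],"p",s["eef_pos"].round(4),"F",s["contact_force"].round(1),"open",round(s["opening"],3),"ff",s["finger_force"],"q",s["qpos"].round(2))
E
python3 go.py 0.562 -0.207 0.231 4.6
```

```text
d [0.433, -0.2612, 0.0003] [-0.0001, -0.0, -1.2412]
t 0.5 p [ 0.269  -0.6191  0.2313] F [ 0.  -0.1  0.1] open 1.0 ff 0.0 q [-1.31  0.29  1.58 -0.    1.28 -0.15]
```

carry_out(deltas=[0.433, -0.261, 0, 0, 0, -1.241, 0.433, -0.261, 0, 0, 0, -1.241, 0.433, -0.261, 0, 0, 0, -1.241, 0.433, -0.261, 0, 0, 0, -1.241, 0.433, -0.261, 0, 0, 0, -1.241], grip=100)

```text
time: 1.12
eef_pos: [0.4511, -0.3628, 0.2317]
tcp_rot: [0.78, 0.626, 0.0, 0.0]
contact_force: [0.8, -0.2, 0.0]
opening: 1.001
finger_force: 0.0
```

```bash
python3 go.py 0.562 -0.207 0.231 4.6
```

```text
d [0.1761, 0.0746, 0.0007] [0.0008, 0.0006, -0.2979]
t 1.125 p [ 0.4511 -0.3628  0.2317] F [ 0.8 -0.2  0. ] open 1.001 ff 0.0 q [-0.85  0.08  1.82  0.    1.25 -0.63]
```

carry_out(deltas=[0.176, 0.0746, 0, 0, 0, -0.298, 0.176, 0.0746, 0, 0, 0, -0.298, 0.176, 0.0746, 0, 0, 0, -0.298, 0.176, 0.0746, 0, 0, 0, -0.298, 0.176, 0.0746, 0, 0, 0, -0.298])

```text
time: 1.75
eef_pos: [0.5619, -0.2093, 0.2313]
tcp_rot: [0.68, 0.733, -0.0, 0.0]
contact_force: [0.5, -0.7, -0.5]
opening: 0.997
finger_force: 0.0
```

```bash
python3 go.py 0.562 -0.207 0.131 4.6
```

```text
d [0.0023, 0.0003, 0.1003] [-0.0003, 0.0004, -0.0047]
t 1.75 p [ 0.5619 -0.2093  0.2313] F [ 0.5 -0.7 -0.5] open 0.997 ff 0.0 q [-0.53  0.12  1.77 -0.    1.25 -0.6 ]
```

carry_out(deltas=[0.001, 0, 0.03, 0, 0, 0, 0.001, 0, 0.06, 0, 0, 0, 0.001, 0, 0.085, 0, 0, 0, 0.001, 0, 0.1, 0, 0, 0, 0.001, 0, 0.1, 0, 0, 0])

```text
time: 2.38
eef_pos: [0.5607, -0.2091, 0.1302]
tcp_rot: [0.681, 0.732, -0.0, -0.001]
contact_force: [-0.1, 0.1, 0.1]
opening: 1.003
finger_force: 0.0
```

```bash
python3 go.py 0.562 -0.207 0.131 4.6
```

```text
d [0.002, 0.0015, -0.0008] [-0.0022, -0.0013, -0.0075]
t 2.375 p [ 0.5607 -0.2091  0.1302] F [-0.1  0.1  0.1] open 1.003 ff 0.0 q [-0.53  0.22  1.85 -0.    1.07 -0.6 ]
```

Close, gently shifted on centre.

carry_out(deltas=[0.002, 0.0013, 0, 0, 0, 0, 0.002, 0.0013, 0, 0, 0, 0, 0.002, 0.0013, 0, 0, 0, 0, 0.002, 0.0013, 0, 0, 0, 0, 0.002, 0.0013, 0, 0, 0, 0], grip=0, grip_force=70)

```text
time: 3.0
eef_pos: [0.5633, -0.2065, 0.1321]
tcp_rot: [0.68, 0.733, 0.0, 0.001]
contact_force: [-0.9, 0.5, 3.4]
opening: 0.237
finger_force: 68.6
```

carry_out(deltas=[0, 0, 0, 0, 0, 0, 0, 0, 0, 0, 0, 0, 0, 0, 0, 0, 0, 0, 0, 0, 0, 0, 0, 0])

```text
time: 3.5
eef_pos: [0.5634, -0.2065, 0.1321]
tcp_rot: [0.68, 0.733, 0.0, 0.001]
contact_force: [-0.9, 0.0, 5.3]
opening: 0.24
finger_force: 68.7
```

```bash
python3 go.py 0.562 -0.207 0.271 4.6
```

```text
d [-0.0005, -0.0013, -0.1389] [0.0009, 0.0005, -0.0058]
t 3.5 p [ 0.5634 -0.2065  0.1321] F [-0.9  0.   5.3] open 0.24 ff 68.68678450584412 q [-0.52  0.22  1.85  0.    1.07 -0.59]
```

carry_out(deltas=[0, 0, -0.02, 0, 0, 0, 0, 0, -0.05, 0, 0, 0, 0, 0, -0.09, 0, 0, 0, 0, 0, -0.13, 0, 0, 0, 0, 0, -0.17, 0, 0, 0])

```text
time: 4.12
eef_pos: [0.5626, -0.2061, 0.3027]
tcp_rot: [0.68, 0.733, -0.0, -0.0]
contact_force: [1.1, -0.1, -0.6]
opening: 0.237
finger_force: 68.5
```

carry_out(deltas=[0, 0, 0, 0, 0, 0, 0, 0, 0, 0, 0, 0, 0, 0, 0, 0, 0, 0])

```text
time: 4.5
eef_pos: [0.5621, -0.2058, 0.2987]
tcp_rot: [0.68, 0.733, -0.001, -0.002]
contact_force: [-0.5, 0.0, -2.0]
opening: 0.239
finger_force: 68.5
```

```bash
python3 go.py 0.558 0.263 0.302 4.6
python3 - <<'E'
from h import *
im,d,P=grab("side","s1")
cv2.imwrite("pics/s1c.png",cv2.resize(im[80:340,150:420],None,fx=2,fy=2)[...,::-1])
E
```

```text
d [0.4678, 0.0308, -0.0022] [-0.0037, -0.0025, -0.0058]
t 4.5 p [ 0.5621 -0.2058  0.2987] F [-0.5  0.  -2. ] open 0.239 ff 68.54612588882446 q [-0.52  0.08  1.69 -0.    1.38 -0.59]
```

View pics/s1c.png

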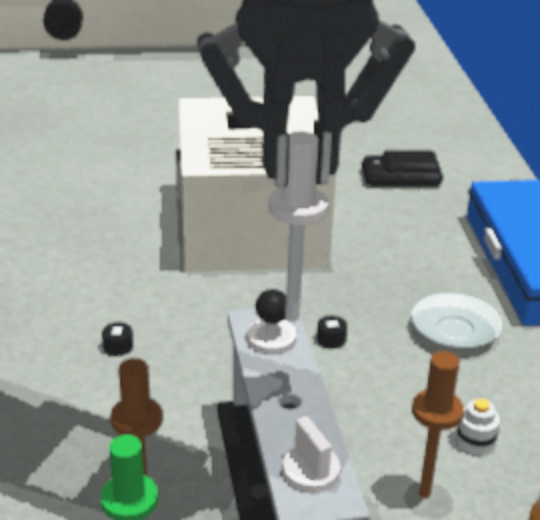

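The side crop shows the rod held upright between the pads (grip at crop (300,170), tip near (293,315)), with its rack hole empty at (290,400). I'll carry it across now.

carry_out(deltas=[0.05, 0.003, 0, 0, 0, 0, 0.1, 0.006, 0, 0, 0, 0, 0.15, 0.01, 0, 0, 0, 0, 0.2, 0.013, 0, 0, 0, 0, 0.25, 0.016, 0, 0, 0, 0])

```text
time: 5.18
eef_pos: [0.5597, 0.0458, 0.3]
tcp_rot: [0.68, 0.733, -0.001, -0.001]
contact_force: [0.3, 0.7, -0.6]
opening: 0.237
finger_force: 68.5
```

carry_out(deltas=[0.05, 0.003, 0, 0, 0, 0, 0.1, 0.006, 0, 0, 0, 0, 0.15, 0.01, 0, 0, 0, 0, 0.19, 0.013, 0, 0, 0, 0, 0.215, 0.014, 0, 0, 0, 0])

```text
time: 5.8
eef_pos: [0.5575, 0.2615, 0.2996]
tcp_rot: [0.68, 0.734, -0.001, -0.001]
contact_force: [0.4, 0.5, -1.3]
opening: 0.239
finger_force: 68.5
```

carry_out(deltas=[0, 0, 0, 0, 0, 0, 0, 0, 0, 0, 0, 0, 0, 0, 0, 0, 0, 0])

```text
time: 6.18
eef_pos: [0.5584, 0.2586, 0.301]
tcp_rot: [0.681, 0.733, -0.0, -0.0]
contact_force: [-0.2, -0.0, -0.6]
opening: 0.235
finger_force: 68.5
```

```bash
python3 go.py 0.558 0.263 0.282 4.6
python3 - <<'E'
from h import *
for n in("side","top"):
    im,d,P=grab(n,n+"2")
    m=(abs(P[...,0]-.56)<.05)&(abs(P[...,1]-.26)<.06)&(P[...,2]>.155)&(P[...,2]<.36)&(d>0)
    for lo in np.arange(.15,.36,.015):
        s=P[m&(P[...,2]>=lo)&(P[...,2]<lo+.015)]
        if len(s)>2: print(n,round(lo,3),len(s),s[:,:2].mean(0).round(4),s[:,:2].min(0).round(4),s[:,:2].max(0).round(4))
a=cv2.resize(np.load("side2.npz")["im"][40:220,190:370],(400,400));b=cv2.resize(np.load("top2.npz")["im"][150:280,90:220],(400,400))
cv2.imwrite("pics/c2.png",np.hstack([a,b])[...,::-1])
E
```

```text
d [0.0044, -0.0001, 0.019] [-0.0006, 0.0004, -0.0071]
t 6.175 p [0.5584 0.2586 0.301 ] F [-0.2 -0.  -0.6] open 0.235 ff 68.54653000831604 q [ 0.27  0.11  1.65 -0.    1.38  0.2 ]
side 0.18 14 [0.5588 0.2563] [0.5543 0.2534] [0.5634 0.2594]
side 0.195 32 [0.5589 0.2559] [0.5543 0.2517] [0.5634 0.2601]
side 0.21 33 [0.5584 0.2552] [0.5542 0.2514] [0.5631 0.2595]
side 0.225 34 [0.5587 0.2555] [0.5541 0.2518] [0.5631 0.2606]
side 0.24 34 [0.5584 0.256 ] [0.5542 0.2517] [0.563  0.2612]
side 0.255 35 [0.5584 0.2564] [0.5542 0.2509] [0.563  0.2626]
side 0.27 59 [0.5569 0.2455] [0.5394 0.2367] [0.5767 0.2597]
side 0.285 128 [0.5588 0.2506] [0.5397 0.236 ] [0.5775 0.2763]
side 0.3 141 [0.5598 0.2506] [0.5357 0.2451] [0.5828 0.2648]
side 0.315 178 [0.5587 0.2508] [0.5355 0.2441] [0.5831 0.2622]
side 0.33 141 [0.5595 0.2522] [0.5312 0.243 ] [0.5885 0.2664]
side 0.345 262 [0.5611 0.2505] [0.5153 0.241 ] [0.6061 0.2718]
top 0.18 8 [0.5559 0.254 ] [0.5537 0.252 ] [0.5603 0.2575]
top 0.195 24 [0.5567 0.2538] [0.5534 0.2521] [0.5616 0.2579]
top 0.21 27 [0.557  0.2538] [0.5534 0.2512] [0.5626 0.2576]
top 0.225 27 [0.5571 0.2538] [0.554  0.2516] [0.5621 0.258 ]
top 0.24 16 [0.5568 0.2532] [0.5539 0.252 ] [0.5609 0.2557]
top 0.27 44 [0.5514 0.2428] [0.5391 0.2371] [0.5724 0.2594]
top 0.285 285 [0.5573 0.2476] [0.5392 0.2369] [0.5781 0.2659]
top 0.3 126 [0.5568 0.2484] [0.5352 0.2445] [0.5833 0.2597]
top 0.315 196 [0.5565 0.2489] [0.5352 0.2452] [0.5828 0.2692]
top 0.33 273 [0.5617 0.2531] [0.5343 0.243 ] [0.5916 0.2684]
top 0.345 483 [0.5541 0.2514] [0.5142 0.2411] [0.6055 0.268 ]
```

View pics/c2.png

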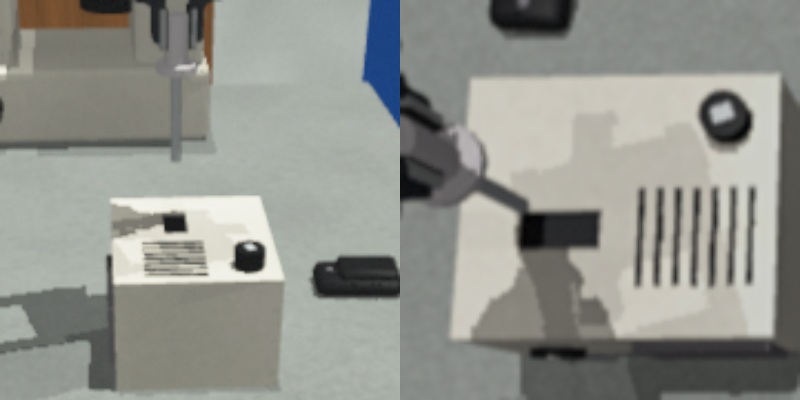

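The crops show the rod vertical above the slot. Depth puts its shaft at about (0.5587, 0.257), so I need about 5 mm more along +y (tool x). The tip is at about 0.188.

carry_out(deltas=[0.005, 0, 0.01, 0, 0, 0, 0.005, 0, 0.025, 0, 0, 0, 0.005, 0, 0.04, 0, 0, 0, 0.005, 0, 0.05, 0, 0, 0, 0.005, 0, 0.055, 0, 0, 0], grip=0, grip_force=100)

```text
time: 6.9
eef_pos: [0.5575, 0.2645, 0.245]
tcp_rot: [0.68, 0.733, -0.001, -0.0]
contact_force: [-0.0, -0.9, -1.7]
opening: 0.23
finger_force: 97.7
```

```bash
python3 go.py 0.558 0.264 0.172 4.6
python3 - <<'E'
from h import *
for n in("side","top"):
    im,d,P=grab(n,n+"3")
    m=(abs(P[...,0]-.56)<.03)&(abs(P[...,1]-.26)<.03)&(P[...,2]>.14)&(P[...,2]<.2)&(d>0)
    for lo in np.arange(.14,.2,.015):
        s=P[m&(P[...,2]>=lo)&(P[...,2]<lo+.015)]
        if len(s)>2: print(n,round(lo,3),len(s),s[:,:2].mean(0).round(4),s[:,:2].min(0).round(4),s[:,:2].max(0).round(4))
E
```

```text
d [-0.0005, 0.0006, 0.073] [-0.0017, 0.0003, -0.0058]
t 6.9 p [0.5575 0.2645 0.245 ] F [-0.  -0.9 -1.7] open 0.23 ff 97.74226784706116 q [ 0.28  0.15  1.71 -0.    1.28  0.2 ]
side 0.14 29 [0.557  0.2613] [0.5528 0.2565] [0.5619 0.2662]
side 0.155 30 [0.5575 0.2618] [0.5529 0.2571] [0.5619 0.2681]
side 0.17 25 [0.558  0.2605] [0.5547 0.2561] [0.5617 0.2637]
side 0.185 27 [0.5584 0.2608] [0.5544 0.2553] [0.5616 0.2637]
top 0.14 20 [0.5554 0.2597] [0.5524 0.2578] [0.5605 0.2644]
top 0.155 20 [0.5558 0.2595] [0.5523 0.2573] [0.5604 0.2642]
top 0.17 24 [0.5553 0.2597] [0.5528 0.2576] [0.5604 0.2641]
top 0.185 6 [0.5565 0.259 ] [0.5531 0.2582] [0.5603 0.2611]
```

Centred: the shaft is at about (0.5575, 0.262). Down to just above the tab.

carry_out(deltas=[0, 0, 0.02, 0, 0, 0, 0, 0, 0.04, 0, 0, 0, 0, 0, 0.06, 0, 0, 0, 0, 0, 0.073, 0, 0, 0, 0, 0, 0.078, 0, 0, 0])

```text
time: 7.62
eef_pos: [0.5573, 0.2644, 0.1666]
tcp_rot: [0.68, 0.733, -0.001, -0.001]
contact_force: [-0.0, 0.6, -1.7]
opening: 0.23
finger_force: 97.8
```

carry_out(deltas=[0, 0, 0.003, 0, 0, 0, 0, 0, 0.006, 0, 0, 0, 0, 0, 0.009, 0, 0, 0, 0, 0, 0.012, 0, 0, 0, 0, 0, 0.015, 0, 0, 0])

```text
time: 8.25
eef_pos: [0.5588, 0.265, 0.1563]
tcp_rot: [0.68, 0.733, 0.001, 0.001]
contact_force: [-2.6, -1.2, 6.6]
opening: 0.228
finger_force: 99.0
```

```bash
python3 go.py 0.558 0.264 0.142 4.6
```

```text
d [-0.001, -0.0009, 0.0143] [0.0022, -0.0006, -0.0057]
t 8.25 p [0.5588 0.265  0.1563] F [-2.6 -1.2  6.6] open 0.228 ff 99.00494813919067 q [0.28 0.23 1.78 0.   1.12 0.2 ]
```

carry_out(deltas=[0, 0, 0.003, 0, 0, 0, 0, 0, 0.006, 0, 0, 0, 0, 0, 0.008, 0, 0, 0, 0, 0, 0.01, 0, 0, 0, 0, 0, 0.01, 0, 0, 0])

```text
time: 8.88
eef_pos: [0.5588, 0.265, 0.1459]
tcp_rot: [0.68, 0.733, 0.001, 0.001]
contact_force: [-1.1, 0.4, 4.4]
opening: 0.228
finger_force: 99.0
```

carry_out(deltas=[0, 0, 0.001, 0, 0, 0, 0, 0, 0.002, 0, 0, 0, 0, 0, 0.003, 0, 0, 0, 0, 0, 0.004, 0, 0, 0, 0, 0, 0.004, 0, 0, 0])

```text
time: 9.5
eef_pos: [0.5588, 0.265, 0.1423]
tcp_rot: [0.68, 0.733, 0.001, 0.001]
contact_force: [-1.9, -0.5, 6.5]
opening: 0.229
finger_force: 99.1
```

```bash
cat > col.py <<'E'
from h import *
for n in("side","top"):
    im,d,P=grab(n,n+"4")
    m=(abs(P[...,0]-.558)<.022)&(abs(P[...,1]-.262)<.022)&(P[...,2]>.115)&(P[...,2]<.145)&(d>0)
    print(n,np.histogram(P[m][:,2],bins=np.arange(.115,.146,.002))[0])
E
python3 go.py 0.558 0.264 0.142 4.6;python3 col.py
```

```text
d [-0.0009, -0.0009, 0.0003] [0.0021, -0.0005, -0.0057]
t 9.5 p [0.5588 0.265  0.1423] F [-1.9 -0.5  6.5] open 0.229 ff 99.12149906158447 q [0.28 0.25 1.79 0.   1.1  0.2 ]
side [ 0  7 36 16 16 22 48 13  6  8 11  5  7  5 12]
top [ 0 25 53 38 14 33 72 35  5  3  3  4  3  4  5]
```

carry_out(deltas=[0, 0, 0.001, 0, 0, 0, 0, 0, 0.002, 0, 0, 0, 0, 0, 0.002, 0, 0, 0, 0, 0, 0.002, 0, 0, 0])

```text
time: 10.1
eef_pos: [0.5589, 0.265, 0.1423]
tcp_rot: [0.68, 0.733, 0.001, 0.001]
contact_force: [-5.9, -1.6, 14.1]
opening: 0.234
finger_force: 99.5
```

carry_out(deltas=[0, 0, 0.001, 0, 0, 0, 0, 0, 0.002, 0, 0, 0, 0, 0, 0.002, 0, 0, 0])

```text
time: 10.48
eef_pos: [0.5589, 0.2651, 0.1422]
tcp_rot: [0.68, 0.733, 0.001, 0.001]
contact_force: [-9.5, -3.2, 19.3]
opening: 0.228
finger_force: 100.2
```

```bash
python3 go.py 0.558 0.264 0.142 4.6
python3 - <<'E'
from h import *
a=grab("side","s5")[0];b=grab("top","t5")[0]
a=cv2.resize(a[100:230,215:345],(400,400),interpolation=2);b=cv2.resize(b[160:290,80:210],(400,400),interpolation=2)
cv2.imwrite("pics/c5.png",np.hstack([a,b])[...,::-1])
E
```

```text
d [-0.001, -0.001, 0.0002] [0.0018, -0.0001, -0.0055]
t 10.475 p [0.5589 0.2651 0.1422] F [-9.5 -3.2 19.3] open 0.228 ff 100.21385550498962 q [ 0.28  0.25  1.79 -0.    1.1   0.2 ]
```

View pics/c5.png

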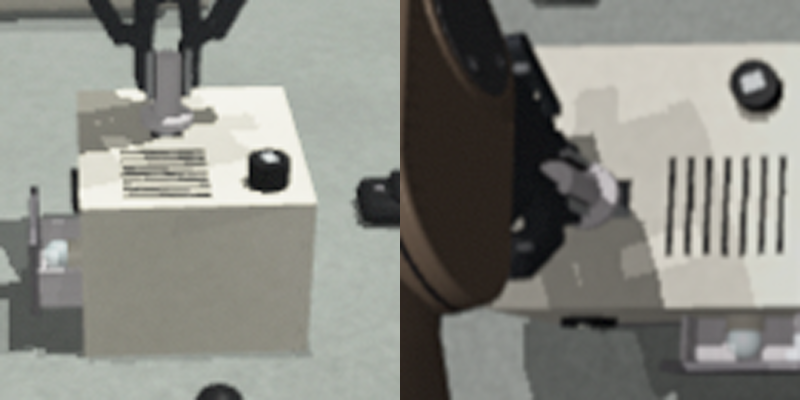

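The crop shows the tray slid out at the front (side crop (55,250), top crop (740,345)) and the collar flat on the housing at (170,125). I'll ease the preload, release and lift off.

carry_out(deltas=[0, 0, -0.001, 0, 0, 0, 0, 0, -0.002, 0, 0, 0, 0, 0, -0.002, 0, 0, 0])

```text
time: 10.95
eef_pos: [0.5589, 0.2651, 0.1422]
tcp_rot: [0.68, 0.733, 0.001, 0.001]
contact_force: [-5.3, -1.7, 12.4]
opening: 0.23
finger_force: 99.6
```

carry_out(deltas=[0, 0, 0, 0, 0, 0, 0, 0, 0, 0, 0, 0, 0, 0, 0, 0, 0, 0, 0, 0, 0, 0, 0, 0, 0, 0, 0, 0, 0, 0], grip=100)

```text
time: 11.58
eef_pos: [0.5578, 0.2646, 0.1371]
tcp_rot: [0.68, 0.733, -0.0, -0.0]
contact_force: [-0.1, -0.1, 0.3]
opening: 1.0
finger_force: 0.0
```

carry_out(deltas=[0, 0, 0, 0, 0, 0, 0, 0, -0.02, 0, 0, 0, 0, 0, -0.05, 0, 0, 0, 0, 0, -0.09, 0, 0, 0, 0, 0, -0.14, 0, 0, 0])

```text
time: 12.2
eef_pos: [0.5575, 0.2645, 0.2793]
tcp_rot: [0.68, 0.733, -0.0, -0.0]
contact_force: [0.6, -0.5, 0.0]
opening: 0.998
finger_force: 0.0
```

carry_out(deltas=[-0.05, 0, 0, 0, 0, 0, -0.1, 0, 0, 0, 0, 0, -0.15, 0, 0, 0, 0, 0, -0.2, 0, 0, 0, 0, 0, -0.22, 0, 0, 0, 0, 0])

```text
time: 12.82
eef_pos: [0.5747, 0.043, 0.2791]
tcp_rot: [0.681, 0.732, 0.001, 0.001]
contact_force: [-0.1, 0.7, 0.2]
opening: 0.998
finger_force: 0.0
```

```bash
python3 col.py
python3 - <<'E'
from h import *
z=np.load("top4.npz");a=np.load("side4.npz")["im"];P=pts("top",z["d"])
m=(abs(P[...,0]-.558)<.03)&(abs(P[...,1]-.262)<.03)&(P[...,2]>.167-.01)
print("grip top",P[m].mean(0),np.percentile(P[m][:,2],90))
a=cv2.resize(a[100:230,215:345],(400,400),interpolation=2);b=cv2.resize(z["im"][160:290,80:210],(400,400),interpolation=2)
cv2.imwrite("pics/c6.png",np.hstack([a,b])[...,::-1])
E
```

```text
side [ 0 10 38 15 12 24 46 16  9  7  4  8  8  8  5]
top [0 0 0 0 0 0 0 0 0 0 0 0 0 0 0]<stdin>:4: RuntimeWarning: Mean of empty slice.
  ret = um.true_divide(
Traceback (most recent call last):
IndexError: index -1 is out of bounds for axis 0 with size 0
```

The arm hides the slot in the top view, so I'll use the side view.

Run:
```python
from h import *
z=np.load("side4.npz");a=z["im"];P=pts("side",z["d"])
m=(abs(P[...,0]-.558)<.03)&(abs(P[...,1]-.262)<.03)&(P[...,2]>.13)
print("grip",P[m].min(0),P[m].max(0))
for lo in(.13,.15):
    k=m&(P[...,2]>lo)&(P[...,2]<lo+.015);print(lo,P[k].mean(0).round(4))
cv2.imwrite("pics/c6.png",cv2.resize(a[100:230,215:345],(400,400),interpolation=2)[...,::-1])
```

```text
grip [0.54358388 0.25009885 0.1300243 ] [0.5711312  0.27485216 0.1754269 ]
0.13 [0.5594 0.2567 0.1371]
0.15 [0.5599 0.2577 0.1574]
```

View pics/c6.png

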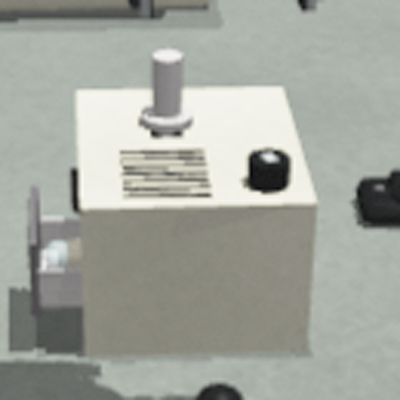

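The rod stands upright with its collar on the housing (crop (167,118)), and its top is at about 0.174 m, as expected when fully home. The tray is out at (55,250) and the gripper is clear.

```bash
python3 -c "
from plant import ctrl
print(ctrl.sign_off())"
```

```text
the job is handed in; nothing more can be done
None
```

The release rod stands fully home in the slot with its collar on the housing, the lamp tray has slid out, the gripper is clear, and the job was handed in at about 13 s.

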